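# Latch the gear cover of the stick machine

### The job

Latch the sliding gear cover on the machine's green housing: hook the latch's claw over the keeper bar on the cover and draw it back gently until you feel the cover come up firm against its seal (a pull of about 10 N on the bar, never over 25); it must stay hooked when you let go of it. Then swing the latch lever down over centre until it lies flat and the cover is pulled tight against its seal. Work gently, without straining claw or lever, and leave the loose things on the housing where they are.

Things in the scene. Friction and masses are not known exactly. Their poses are not given: they have to be found in the camera images.
- housing: Green-painted gear housing, 340 x 360 mm, deck 90 mm above the bench; fixed; its place on the bench and its yaw (up to 0.45 rad) vary. Origin: centre of its underside, z up. The whole latch works in the plane y = 0 of this frame: +x runs from the lever's pivot to the keeper and the cover, -x to where the lever lies when down. Rails beside the cover stand 14 mm above the deck at y = +-75 mm.
- lever_pivot (a point): Pivot axis of the latch lever (along the housing's y), between two small steel cheeks 56 mm wide over all, 32 mm above the deck, at housing x = -45 mm.
- lever_angle (a joint): Angle of the latch lever: 0 = lying flat towards -x, fully down on its rubber rest; 1.57 = upright; 1.95 = as far towards the cover as it goes. Stays where it is left (0.06 N m friction). With the claw hooked it stiffens as it comes down (up to about 6 N at its end), is at dead centre at about 0.5 and below about 0.4 is pulled down by itself.
- lever: The lever's flat steel paddle, 36 mm wide (y), 8 mm thick, from 33 to 104 mm from the pivot, ending in a round lip 12 mm thick. Origin at the lever's pivot; own axes are the housing's when the lever is down: the paddle runs along -x, and its upper face is the plane z = 0 (pushed on to close; it faces the cover when the lever is upright).
- lever_end (a point): Centre of the round lip at the paddle's end, on its upper face, 104 mm from the pivot.
- claw: Steel claw, a 12 mm thick (y) hook profile on a spring-loaded rod (10 N/mm, takes up from 6 N) pivoting on the lever at its axes' (-25, 0, -7) mm, 97.7 mm from there to the hook seat. A weak spring (a few tenths of a newton at the hook) lifts it off the bar whenever it is slack. Origin = hook seat; x along the claw towards its nose, z up. Moving the claw drags the lever along, against some 5 N at the tab (not part of the pull on the bar).
- claw_tab (a point): Centre of the claw's upright thumb tab: 26 mm (x) x 12 mm (y) x 24 mm free height, rubber-sleeved; grip it across its 12 mm. The claw below it is also 12 mm thick. Lies 29 mm behind and 24 mm above the hook seat in the claw's axes.
- hook_seat (a point): Point of the hook where the bar's centre sits when hooked (within 2 mm). The neck runs 5 mm above it; the tip hangs down 8 mm below it, its inner face 4 mm in front of it, leaning back under the bar by 20 degrees, 6 mm thick: it must be brought down with the seat 7 to 9 mm beyond the bar (+x), then drawn back until it bears on the bar.
- cover: Aluminium cover plate, 145 x 136 x 10 mm, sliding on the deck along the housing's x between rails; origin coincides with the housing's when the cover is nominally home; starts 3.5 to 6.5 mm towards +x of that; slides with about 3 N. It really stops where it meets its black rubber seal strip, up to 2 mm either side of nominal: this has to be felt.
- keeper (a point): Centre of the keeper: steel bar of 8 mm diameter along y, 28 mm free between two 6 mm ears, 22 mm above the deck (12 mm above the cover plate), 75 mm in front of the lever's pivot (+x) when the cover is home.
- spanner: Steel open-ended spanner, 150 mm long, lying loose on the deck at the right (-y), to be left alone. Origin: its underside.
- gear: Dark steel spare gear blank, 52 mm across, 22 mm high, loose on the deck at the left (+y) near the robot, to be left alone. Origin: its underside.
- oil_jar: Amber glass jar with steel cap, 52 mm across, 70 mm high, loose on the deck at the left (+y) far from the robot, to be left alone. Origin: its underside.

How it is judged (in metres and radians):
On the way, in this order (a step that is already met when the one before it is completed fails the run):
1. the claw, in the gripper's hold, is hooked over the keeper bar with the lever up and pulls on it with more than 5 N, so that the cover bears on its seal (distance between hook_seat and keeper below 0.006 m and value of joint lever_angle above 0.8 rad and contact force between the fingers and claw above 0.5 N and contact force between claw and cover above 5 N), for 0.15 s.
2. the claw is hooked over the keeper bar and stays there with nothing holding it, the lever still up (distance between hook_seat and keeper below 0.006 m and value of joint lever_angle above 0.8 rad and contact force between the fingers and claw below 0.2 N), for 0.3 s.
At the end, for the whole second after the job is handed in: The lever is down (within 0.06 rad of flat) and still, the hook seat is within 6 mm of the keeper bar's centre and pulls on it with more than 8 N, and the cover is home (no more than 3 mm short of its nominal place) (value of joint lever_angle below 0.06 rad and distance between hook_seat and keeper below 0.006 m and contact force between claw and cover above 8 N and x of cover in the frame of housing below 0.003 m and not (velocity of joint lever_angle above 0.05 rad/s)); the robot touches nothing.
It fails at once if the claw, while held in the gripper, is yanked or pressed against the cover or its keeper with more than 25 N (contact force between the fingers and claw above 0.5 N and contact force between claw and cover above 25 N).
It fails at once if the lever's paddle is pushed or squeezed with more than 30 N (contact force between the fingers and lever above 30 N and contact force between the fingers and claw below 0.5 N).
It fails at once if the spanner is moved more than 20 mm (distance of spanner from where it was at the start of the episode above 0.02 m).
It fails at once if the gear blank is moved more than 20 mm (distance of gear from where it was at the start of the episode above 0.02 m).
It fails at once if the oil jar is moved more than 20 mm (distance of oil_jar from where it was at the start of the episode above 0.02 m).
It also fails if it takes over 64 s, if anything falls off the work surface, if the arm or the gripper's body presses on something with over 40 N, if the wrist force passes 120 N, or if a joint passes its speed limit or range.

### The arm

A 6-joint arm with a two-finger parallel gripper is mounted at the origin on the work surface. World frame = base frame: x ahead of the robot, y to its left, z up, the work surface at z = 0. Lengths are in m, angles in degrees, forces in N, time in s.
With the tool pointing down it reaches from about 0.375 to 0.925 m from the base axis. Payload 5.7 kg.
Tool frame: the origin (TCP) lies between the finger pads; the fingertips stand 14 mm ahead of it and the grasp point (between the pads) lies 5 mm behind it; x points along the fingers, y is the direction in which the jaws open and shut, and the axes are right-handed (so a half turn about x gives the same grasp; the last joint's range is limited). The gripper opens to 88 mm and grips with 3 to 60 N. Pads are 20 mm wide; open, the fingers measure 115 mm over their backs; the gripper's body (75 mm by 178 mm) begins 61 mm behind the grasp point.
Start: joints at [61.702, 20.558, 86.54, -0, 72.909, -6.595], TCP at [0.222, 0.557, 0.237] pointing down, gripper open.
Joint ranges: [-170.27, 170.27], [-57.76, 135], [12.27, 136.19], [-55.21, 235.2], [11.17, 155.16], [-170.74, 170.74]. Speed limits (degrees/s): [136.94, 136.94, 180, 180, 180, 180].

### API

Orientations are given as [roll, pitch, yaw] about the fixed x, y, z axes, in that order (R = Rz(yaw) Ry(pitch) Rx(roll)).
In Python, from station import ctrl gives the robot as it stands. The module is installed in compiled form; this text tells all that it offers.
- The arm moves only by the tool send_rows, never from a script. Its argument "targets" is one flat list of numbers, 4 for each row, row after row: the shift along the tool's x, y, z in m, then the turn about the tool's x in rad. A call has 1 to 5 rows; each row is the pose to reach, as a shift and turn from the pose commanded when the call began, along the tool's axes at that moment; what a row does not reach only later rows make up. A row lasts 1/10 s, in which the tool goes at most 50 mm and 8.59 degrees, less where a joint would pass 70% of its speed; a pose out of reach is approached as far as the arm can. A call with a gripper value outside its range is refused whole. "grip" is the closure, from 0 (fully open) to 1 (shut), set as the call begins (left out, the last holds). The fingers move at their own pace and stop on an object; "force" is the grip in N (left out, the last holds). Time passes only in rows, so rows that repeat a pose let the fingers close. It gives the time, the measured TCP pose, the force and the opening at its end, in the units of the state.
- ctrl.read_state(): the state, without advancing time (a new reading comes with each control period).
- ctrl.snapshot(name): name is "side" or "top"; returns a dict with "pixels" (384x512x3 uint8, red, green, blue), "intrinsics" (3x3 intrinsics, pixels), "origin" and "attitude" of the camera in the world. Camera axes: x right, y down, z forward; pixel columns grow to the right and rows downward; lengths in m; the calibration is good to about 2 mm. A picture is of the moment at which its call begins. There is no depth.
- ctrl.job_done(): hands the job in, once; it reports no verdict.
Trained networks look in the newest picture that a camera, given by its name, has taken for a name from the list of things; names that differ only in an ending like _2 or _b are one class to them, and where a whole thing is asked for, a point or a joint stands for the part that bears it (a point fixed in the world has none). Each returns a list of dicts, best first, with "score" (0 to 1); they miss things now and then, are a little off and sometimes report something else, mostly with a low value. They report only what shows in the picture. A call takes as long as a camera call.
- ctrl.trace(camera, target): "mask" (384x512 bool, what is visible of it).
- ctrl.tip_of(camera, target): "at" ([x, y, z] in m, in world coordinates, good to about 4 mm: a listed point, or the origin of a listed thing).
The state is a dict: "t": time; "qpos": joint angles; "joint_velocities": joint speeds; "tau": joint torques, N m; "ee_pos": TCP position; "orientation": TCP orientation; "wrist_force": force on the tool from outside, world axes, zero at the start; "torque": the same for the moment, N m; "width": opening from 0.0 (shut) to 1.0 (fully open).
Only numpy, scipy, OpenCV 4.12 (cv2) and the standard library are available. Lean on these libraries where they do the work, as an engineer would, in place of code of your own. Each camera call takes 0.05 s, during which the arm holds its last target. There are 200 camera calls.

## Working session

There is one attempt and no reset: what is moved stays moved. The work goes in short steps, Python scripts to look and compute and a tool call to move; the robot and the scene stay as the last step left them, time stands still between calls to the robot, and variables do not carry over. Pictures are saved under pics/ and viewed, about 8 in all and at most 12, crops included, and the job is handed in when it is done.

Besides the shell and the picture viewer there is one more tool, called after "Emit:" as name(argument=value, ...) on one line, values as JSON. send_rows: Moves the arm, as the interface text tells. Its arguments: {"type":"object","properties":{"targets":{"type":"array"},"grip":{"type":"number"},"force":{"type":"number"}},"required":["targets"]}

```bash
mkdir -p pics
cat > h.py <<'E'
import numpy as np, cv2
from station import ctrl
from scipy.spatial.transform import Rotation as R
def look(c,name=None):
    s=ctrl.snapshot(c)
    if name: cv2.imwrite(f'pics/{name}.png',s['pixels'][:,:,::-1])
    return s
def proj(s,p):
    A=np.array(s['attitude'])
    if A.shape!=(3,3): A=R.from_euler('xyz',A,degrees=True).as_matrix()
    q=(np.atleast_2d(p)-np.array(s['origin']))@A
    k=q@np.array(s['intrinsics']).T
    return k[:,:2]/k[:,2:]
def tips(c,names):
    o={}
    for n in names:
        r=ctrl.tip_of(c,n)
        o[n]=[(np.round(d['at'],4).tolist(),round(float(d['score']),2)) for d in r[:2]]
        print(c,n,o[n])
    return o
E
python3 - <<'E'
from h import *
for c in('top','side'):
    s=look(c,c+'0'); print(s['origin'],s['attitude'],s['intrinsics'])
    tips(c,['housing','lever_pivot','lever_end','claw_tab','hook_seat','keeper','cover'])
print(ctrl.read_state())
a=[cv2.imread(f'pics/{c}0.png') for c in('top','side')]
cv2.imwrite('pics/both0.png',cv2.resize(np.vstack(a),None,fx=.78,fy=.78))
E
```

```text
[0.50980116 0.02905054 0.84708058] [-173.4086082     0.2310873   -91.00259334] [[485.82039783   0.         262.21163822]
 [  0.         485.82039783 188.65397012]
 [  0.           0.           1.        ]]
top housing [([0.591, 0.0974, 0.0007], 0.7)]
top lever_pivot [([0.5525, 0.1052, 0.1239], 0.58), ([0.6421, -0.0423, 0.0892], 0.48)]
top lever_end [([0.5416, 0.11, 0.2251], 0.95)]
top claw_tab [([0.5827, 0.0976, 0.2101], 0.8)]
top hook_seat [([0.6202, 0.0921, 0.2039], 0.58)]
top keeper [([0.633, 0.0904, 0.1115], 0.61)]
top cover [([0.5981, 0.0938, 0.0026], 0.94)]
[ 0.50117674 -0.6702301   0.63344034] [-1.27393196e+02  4.15718957e-02 -7.12055418e+00] [[452.7855265    0.         250.56615726]
 [  0.         452.7855265  191.51551144]
 [  0.           0.           1.        ]]
side housing [([0.5934, 0.097, -0.0012], 0.78)]
side lever_pivot [([0.5505, 0.1056, 0.1253], 0.75), ([0.6308, 0.0862, 0.1128], 0.15)]
side lever_end [([0.5438, 0.1102, 0.2268], 0.66)]
side claw_tab [([0.5804, 0.1004, 0.2042], 0.75)]
side hook_seat [([0.6155, 0.088, 0.1996], 0.81)]
side keeper [([0.6266, 0.0892, 0.1088], 0.75)]
side cover []
{'t': 0.8, 'qpos': array([ 6.17021056e+01,  2.05551519e+01,  8.65394444e+01, -1.12665790e-03,
        7.29107114e+01, -6.59806697e+00]), 'joint_velocities': array([ 0.03092275, -0.01364426, -0.07932351, -0.04930109,  0.04524937,
        0.01483759]), 'tau': array([-1.39666517e-03, -5.15265369e+01, -2.71116221e+01,  6.74339198e-02,
        2.43897788e-02, -6.67314907e-06]), 'ee_pos': array([0.22187313, 0.55742635, 0.23665022]), 'orientation': array([ -85.12911844,   89.99458409, -106.82861478]), 'wrist_force': array([-0.09772869,  0.64345822,  0.39119959]), 'torque': array([0.01385172, 0.05559125, 0.00862828]), 'width': 0.9979986494610743}
```

View pics/both0.png

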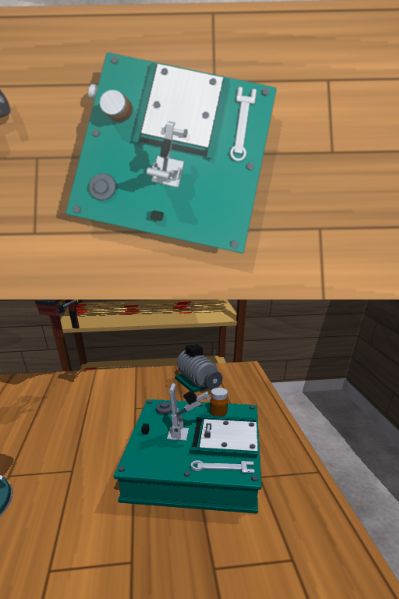

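The pictures show the lever upright with the claw raised above the keeper, and the tab free above it. The housing is yawed about -0.2 rad. Next I fit the housing pose from its green outline and model the latch linkage.

```bash
cat >> h.py <<'E'
from scipy.optimize import minimize, least_squares
def fit_housing():
    obs=[]
    for c in('top','side'):
        s=look(c); hsv=cv2.cvtColor(s['pixels'],cv2.COLOR_RGB2HSV)
        m=cv2.inRange(hsv,(70,100,25),(95,255,255))
        n,l,st,_=cv2.connectedComponentsWithStats(m); i=1+np.argmax(st[1:,4])
        h=cv2.convexHull(cv2.findContours((l==i).astype(np.uint8),0,2)[0][0] if 0 else np.argwhere(l==i)[:,::-1].astype(np.float32))
        obs.append((s,h))
    B=np.array([[x,y,z] for x in(-.17,.17) for y in(-.18,.18) for z in(0,.09)])
    def cost(p):
        P=B@R.from_euler('z',p[2]).as_matrix().T+[p[0],p[1],0]; t=0
        for s,h in obs:
            g=cv2.convexHull(proj(s,P).astype(np.float32))
            a,_=cv2.intersectConvexConvex(g,h.astype(np.float32)); t+=1-a/(cv2.contourArea(g)+cv2.contourArea(h)-a)
        return t
    r=minimize(cost,[.592,.097,-.2],method='Nelder-Mead',options=dict(initial_simplex=[[.592,.097,-.2],[.6,.097,-.2],[.592,.105,-.2],[.592,.097,-.1]],xatol=1e-5,fatol=1e-6))
    return r.x,r.fun
E
python3 - <<'E'
from h import *
p,f=fit_housing(); print(p,f)
M=R.from_euler('z',p[2]).as_matrix()
H=lambda q:(np.array(q)-[p[0],p[1],0])@M
for c in('top','side'):
    look(c)
    for n in ['lever_pivot','lever_end','claw_tab','hook_seat','keeper','cover']:
        for r in ctrl.tip_of(c,n)[:1]: print(c,n,np.round(H(r['at'])*1000,1),r['score'])
E
```

```text
[ 0.59464575  0.09586286 -0.23158154] 0.02596908287250488
top lever_pivot [-45.6  -1.1 123.4] 0.68
top lever_end [-55.1   0.5 226.1] 0.66
top claw_tab [-11.   -2.4 207.3] 0.81
top hook_seat [ 25.5   2.3 204.9] 0.7
top keeper [ 36.    3.4 111.2] 0.69
top cover [0.8 0.4 4.8] 0.82
side lever_pivot [-46.7  -3.4 123.2] 0.69
side lever_end [-5.40e+01 -1.00e-01  2.25e+02] 0.64
side claw_tab [-12.7   0.4 208.6] 0.83
side hook_seat [ 26.5  -1.  202.2] 0.88
side keeper [ 35.   -0.3 113. ] 0.91
```

```bash
cat >> h.py <<'E'
HP=np.array([.59464575,.09586286,-.23158154]); HM=R.from_euler('z',HP[2]).as_matrix()
toH=lambda q:(np.array(q)-[HP[0],HP[1],0])@HM
toW=lambda q:np.array(q)@HM.T+[HP[0],HP[1],0]
PV=np.array([-45.,122.]); G=np.array([-27.,27.])   # gripped point, claw axes (x,z), mm
def cp(th): c,s=np.cos(th),np.sin(th); return PV-25*np.array([c,-s])-7*np.array([s,c])
def rot(a): c,s=np.cos(a),np.sin(a); return np.array([[c,-s],[s,c]])
def from_seat(S,g=G,th0=1.5):
    S=np.array(S,float)
    th=least_squares(lambda t:[np.linalg.norm(S-cp(t[0]))-97.7],[th0]).x[0]
    d=S-cp(th); phi=np.arctan2(d[1],d[0])
    return th,phi,S+rot(phi)@g
def from_grip(P,g=G,x0=(1.6,0)):
    f=lambda v:cp(v[0])+rot(v[1])@(np.array([97.7,0])+g)-P
    v=least_squares(f,x0).x
    return v[0],v[1],cp(v[0])+rot(v[1])@[97.7,0]
def tcp(): # TCP in housing mm, tool y in housing
    s=ctrl.read_state(); A=R.from_euler('xyz',s['orientation'],degrees=True).as_matrix()
    return toH(s['ee_pos'])*1000,HM.T@A,s
E
python3 - <<'E'
from h import *
for S in [(26,203.5),(36,180),(43,150),(44,135),(44,125),(44,112),(40,112),(35,112),(32,112),(30,112)]:
    th,ph,P=from_seat(S); e=PV+104*np.array([-np.cos(th),np.sin(th)])
    print(S,'th %.2f phi %.1f'%(th,np.degrees(ph)),'grip',P.round(1),'end',e.round(1),'bodygap',round(P[0]-37.5-e[0]-6,1),'bodyz',P[1]+61)
p,A,s=tcp(); print(p,A.round(3)); th,ph,P=from_seat((26,203.5)); t=toW([P[0]/1e3,0,P[1]/1e3]); print('target grip W',t)
Aw=HM@A; print('shift tool axes to target xy', Aw.T@(t-s['ee_pos']), 'tool y vs housing y deg', np.degrees(np.arctan2(A[0,1],A[1,1])))
E
```

```text
(26, 203.5) th 1.51 phi 35.6 grip [-11.7 209.7] end [-50.9 225.8] bodygap -4.3 bodyz 270.70773688838824
(36, 180) th 1.43 phi 20.5 grip [  1.2 195.8] end [-59.8 224.9] bodygap 17.6 bodyz 256.8192315748273
(43, 150) th 1.46 phi 2.3 grip [ 14.9 175.9] end [-56.1 225.4] bodygap 27.5 bodyz 236.90423821170094
(44, 135) th 1.53 phi -6.9 grip [ 20.4 165. ] end [-49.2 225.9] bodygap 26.1 bodyz 226.03885592929205
(44, 125) th 1.61 phi -13.1 grip [ 23.9 157.4] end [-41.4 225.9] bodygap 21.8 bodyz 218.43421701923828
(44, 112) th 1.77 phi -21.6 grip [ 28.8 147. ] end [-24.2 223.9] bodygap 9.5 bodyz 208.03138129648516
(40, 112) th 1.61 phi -21.1 grip [ 24.6 146.9] end [-41.4 225.9] bodygap 22.4 bodyz 207.91920331058608
(35, 112) th 1.37 phi -19.8 grip [ 18.7 146.5] end [-66.2 223.8] bodygap 41.4 bodyz 207.5424134810312
(32, 112) th 1.19 phi -18.3 grip [ 14.8 146.1] end [-83.6 218.6] bodygap 54.9 bodyz 207.10099821388414
(30, 112) th 1.05 phi -16.8 grip [ 11.9 145.6] end [-97.  212.1] bodygap 65.4 bodyz 206.63613928057768
[-468.75611081  363.69635652  236.61050017] [[-0.     0.147  0.989]
 [-0.     0.989 -0.147]
 [-1.    -0.    -0.   ]]
target grip W [0.58328166 0.09854265 0.20970774]
shift tool axes to target xy [ 0.02693562 -0.29271078  0.50548601] tool y vs housing y deg 8.435011117477345
```

Emit:
send_rows(targets=[-0.045,0,0,0,-0.085,-0.02,0.03,0,-0.085,-0.04,0.075,0,-0.085,-0.065,0.115,0,-0.085,-0.09,0.155,-0.147], grip=0)

```text
t: 2.1
ee_pos: [0.3322, 0.4174, 0.3223]
orientation: [42.1, 89.9, 28.4]
wrist_force: [0.5, 0.9, -0.5]
width: 1.0
```

```bash
cat > w.py <<'E'
from h import *
import sys
p,A,s=tcp(); x,z=map(float,sys.argv[1:3]); y=float(sys.argv[3]) if len(sys.argv)>3 else 0
print('t',s['t'],'tcpH',p.round(1),'F_H',(HM.T@s['wrist_force']).round(1),'w',round(s['width'],3),'ydeg',np.degrees(np.arctan2(A[0,1],A[1,1])).round(2))
print('shift',(A.T@(np.array([x,y,z-5])-p)/1000).round(4))  # x,z = grip point H mm
E
python3 w.py -11.7 300
```

```text
t 2.1 tcpH [-329.3  252.7  322.3] F_H [ 0.3  1.  -0.5] w 1.0 ydeg 0.39
shift [ 0.0274 -0.2506  0.3192]
```

Emit:
send_rows(targets=[0,-0.03,0.038,-0.007,0,-0.06,0.076,-0.007,0,-0.09,0.114,-0.007,0,-0.12,0.152,-0.007,0,-0.15,0.19,-0.007])

```text
t: 2.6
ee_pos: [0.4808, 0.2261, 0.3219]
orientation: [37.0, 90.0, 23.6]
wrist_force: [-0.2, 1.6, -0.7]
width: 0.997
```

```bash
python3 w.py -11.7 300
```

```text
t 2.6 tcpH [-140.7  100.7  321.9] F_H [-0.5  1.5 -0.7] w 0.997 ydeg 0.11
shift [ 0.0269 -0.1004  0.1292]
```

Emit:
send_rows(targets=[0,-0.03,0.038,0,0,-0.06,0.076,0,0,-0.09,0.115,0,0.02,-0.1,0.129,0,0.02,-0.1,0.129,0])

```text
t: 3.1
ee_pos: [0.5826, 0.0982, 0.2992]
orientation: [-152.9, 89.8, -166.5]
wrist_force: [-0.4, 0.1, -0.4]
width: 0.997
```

```bash
python3 - <<'E'
from h import *
a=[]
for c in('top','side'):
    s=look(c); im=s['pixels'][:,:,::-1].copy()
    for n in ['claw_tab','hook_seat','lever_end']:
        for r in ctrl.tip_of(c,n)[:1]: print(c,n,np.round(toH(r['at'])*1000,1),r['score'])
    P=from_seat((26,203.5))[2]
    u=proj(s,toW(np.array([[-11.7,0,209.7],[26,0,203.5],[35,0,112]])/1000))
    for q in u: cv2.circle(im,tuple(q.astype(int)),1,(0,0,255),-1)
    c0=u[0].astype(int); a.append(cv2.resize(im[max(0,c0[1]-70):c0[1]+70,c0[0]-80:c0[0]+80],(640,560))[:,:])
cv2.imwrite('pics/p1.png',cv2.resize(np.hstack(a),(800,350)))
E
python3 w.py -11.7 209.7
```

```text
side claw_tab [-16.    1.9 205.9] 0.73
side hook_seat [ 24.4  -1.  199.9] 0.64
side lever_end [-54.6  -2.3 227.6] 0.89
t 3.5 tcpH [-13.7   2.8 302.5] F_H [-0.5  0.5 -0.7] w 1.003 ydeg 0.02
shift [ 0.0978 -0.0028  0.0019]
```

View pics/p1.png

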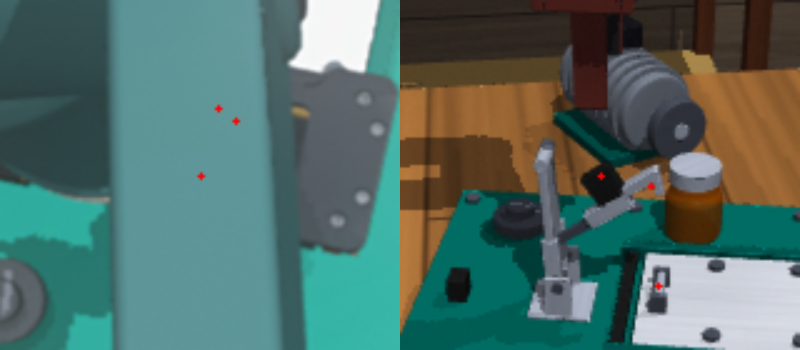

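Side view: my gripping point falls on the black tab at (600,176), and the modelled keeper point falls on the bar at (658,286). The arm hides the latch from the top camera. The pose reading changed while the arm was holding still, so I'm checking how noisy it is.

Emit:
send_rows(targets=[0,0,0,0,0,0,0,0])

```text
t: 3.7
ee_pos: [0.5821, 0.1011, 0.302]
orientation: [5.8, 90.0, -7.5]
wrist_force: [0.4, 0.1, -0.4]
width: 0.999
```

```bash
for i in 1 2 3; do python3 w.py -11.7 209.7; python3 -c "
from h import *
look('side')"; done
```

```text
t 3.7 tcpH [-13.4   2.2 302. ] F_H [ 0.3  0.2 -0.4] w 0.999 ydeg 0.07
shift [ 0.0973 -0.0023  0.0017]
t 3.75 tcpH [-13.3   2.1 301.9] F_H [-0.4  0.6 -0. ] w 1.0 ydeg 0.08
shift [ 0.0972 -0.0021  0.0016]
t 3.8 tcpH [-13.3   2.1 301.8] F_H [0.2 0.2 0.3] w 0.999 ydeg 0.09
shift [ 0.0971 -0.002   0.0016]
```

Emit:
send_rows(targets=[0.03,-0.002,0.0016,0,0.06,-0.002,0.0016,0,0.075,-0.002,0.0016,0,0.075,-0.002,0.0016,0,0.075,-0.002,0.0016,0])

```text
t: 4.35
ee_pos: [0.5836, 0.0984, 0.2269]
orientation: [-112.3, 90.0, -125.7]
wrist_force: [0.1, 0.8, -0.5]
width: 1.001
```

Emit:
send_rows(targets=[0,0,0,0,0,0,0,0,0,0,0,0], grip=0.5, force=5)

```text
t: 4.65
ee_pos: [0.5839, 0.0984, 0.2276]
orientation: [12.3, 89.9, -1.1]
wrist_force: [-0.4, 0.5, 1.6]
width: 0.761
```

```bash
python3 w.py -11.7 209.7;python3 - <<'E'
from h import *
for c in('side',):
    s=look(c); im=s['pixels'][:,:,::-1].copy()
    u=proj(s,toW(np.array([[-11.7,0,209.7]])/1000))
    c0=u[0].astype(int); cv2.imwrite('pics/p2.png',cv2.resize(im[c0[1]-60:c0[1]+60,c0[0]-70:c0[0]+70],(700,600)))
E
```

```text
t 4.65 tcpH [-11.1   0.  227.6] F_H [-0.5  0.4  1.6] w 0.761 ydeg 0.11
shift [ 0.0229 -0.     -0.0007]
```

View pics/p2.png

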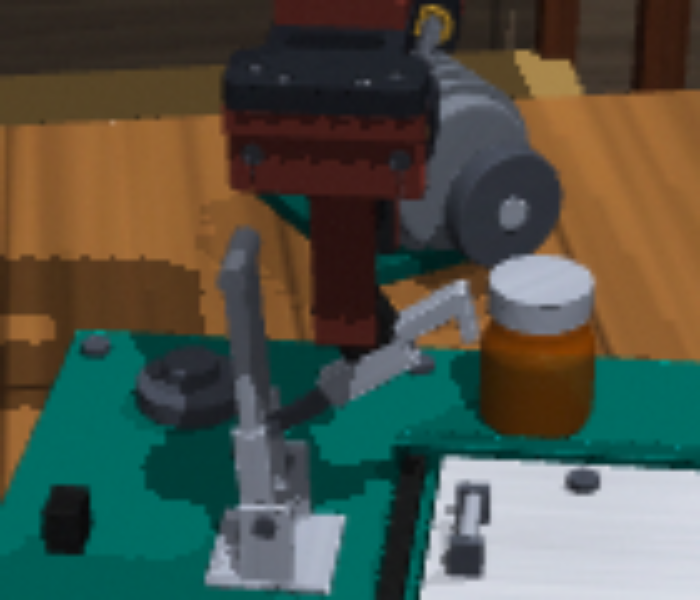

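The finger hangs just in front of the tab, with the lever clear of the gripper body. I'll descend and close lightly.

Emit:
send_rows(targets=[0.012,0,-0.0007,0,0.023,0,-0.0007,0,0.023,0,-0.0007,0,0.023,0,-0.0007,0])

```text
t: 5.1
ee_pos: [0.5821, 0.0985, 0.2027]
orientation: [-161.0, 89.9, -174.3]
wrist_force: [0.1, 0.7, 0.4]
width: 0.502
```

Emit:
send_rows(targets=[0,0,0,0,0,0,0,0,0,0,0,0,0,0,0,0,0,0,0,0], grip=1, force=6)

```text
t: 5.6
ee_pos: [0.5827, 0.0981, 0.2039]
orientation: [-62.7, 89.9, -76.0]
wrist_force: [0.2, -1.7, 1.2]
width: 0.135
```

Emit:
send_rows(targets=[0,0,0,0,0,0,0,0,0,0,0,0,0,0,0,0,0,0,0,0])

```text
t: 6.1
ee_pos: [0.5828, 0.0983, 0.2038]
orientation: [-54.5, 90.0, -67.9]
wrist_force: [-0.7, -3.0, 1.9]
width: 0.139
```

```bash
python3 w.py 1.2 195.8; python3 w.py 14.9 175.9
```

```text
t 6.1 tcpH [-12.1  -0.4 203.8] F_H [-0.  -3.1  1.9] w 0.139 ydeg 0.11
shift [0.013  0.0004 0.0133]
t 6.1 tcpH [-12.1  -0.4 203.8] F_H [-0.  -3.1  1.9] w 0.139 ydeg 0.11
shift [0.0329 0.0004 0.027 ]
```

Emit:
send_rows(targets=[0.005,-0.001,0.005,0,0.009,-0.001,0.009,0,0.013,-0.001,0.013,0,0.013,-0.001,0.013,0,0.013,-0.001,0.013,0])

```text
t: 6.6
ee_pos: [0.5952, 0.0949, 0.19]
orientation: [147.0, 90.0, 133.6]
wrist_force: [1.3, 1.1, -0.8]
width: 0.136
```

```bash
python3 w.py 14.9 175.9;python3 - <<'E'
from h import *
for c in('side',):
    s=look(c); im=s['pixels'][:,:,::-1].copy()
    for n in ['hook_seat','lever_end','keeper']:
        for r in ctrl.tip_of(c,n)[:1]: print(c,n,np.round(toH(r['at'])*1000,1),r['score'])
    u=proj(s,toW(np.array([[-11.7,0,189.7]])/1000))
    c0=u[0].astype(int); cv2.imwrite('pics/p3.png',cv2.resize(im[c0[1]-60:c0[1]+60,c0[0]-70:c0[0]+70],(700,600)))
E
```

```text
t 6.6 tcpH [  0.8  -0.8 190. ] F_H [ 1.   1.4 -0.8] w 0.136 ydeg 0.11
shift [0.0191 0.0008 0.0141]
side hook_seat [3.730e+01 1.000e-01 1.788e+02] 0.54
side lever_end [-53.9  -0.8 226.8] 0.87
side keeper [ 32.7   2.7 111.8] 0.72
```

View pics/p3.png

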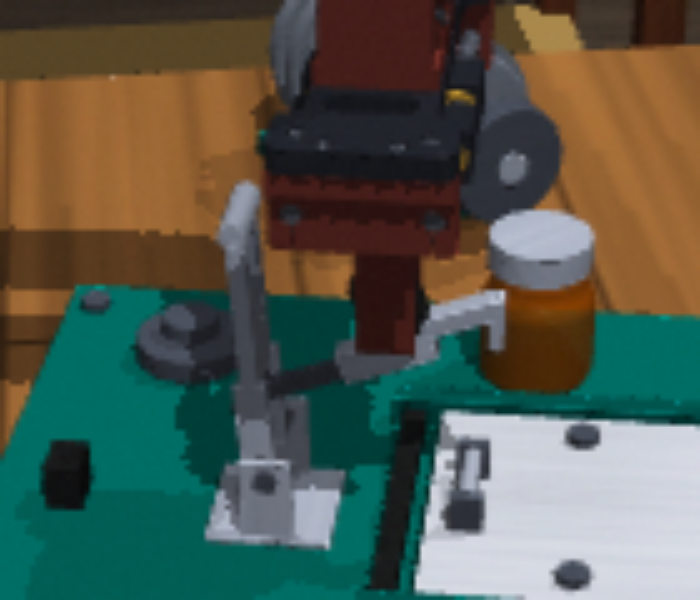

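The claw follows the fingers, its tab pivoting in the grip, and the hook seat is within 2 mm of prediction. I'll keep following the path.

Emit:
send_rows(targets=[0.005,0.0005,0.004,0,0.01,0.0005,0.008,0,0.015,0.0005,0.0115,0,0.019,0.0005,0.014,0,0.019,0.0005,0.014,0])

```text
t: 7.3
ee_pos: [0.6091, 0.0917, 0.1708]
orientation: [-149.7, 90.0, -163.1]
wrist_force: [-0.5, 0.8, -2.7]
width: 0.133
```

Emit:
send_rows(targets=[0.004,0,0.002,0,0.008,0,0.004,0,0.011,0,0.0055,0,0.011,0,0.0055,0,0.011,0,0.0055,0])

```text
t: 7.8
ee_pos: [0.6145, 0.0904, 0.1605]
orientation: [-20.1, 90.0, -33.5]
wrist_force: [-0.5, -0.1, -0.9]
width: 0.138
```

```bash
python3 w.py 23.9 157.4
cat > q.py <<'E'
from h import *
import sys
P=None
for k in range(2):
    s=look('side')
    for n in ['hook_seat','lever_end','keeper','claw_tab']:
        for r in ctrl.tip_of('side',n)[:1]: print(n,np.round(toH(r['at'])*1000,1),round(float(r['score']),2))
p,_,_=tcp(); v=from_grip(p[[0,2]]+[0,5]); print('model th,phi,seat',v)
im=s['pixels'][:,:,::-1].copy()
c0=proj(s,toW(np.array([[10,0,150]])/1000))[0].astype(int); cv2.imwrite(f'pics/{sys.argv[1]}.png',cv2.resize(im[c0[1]-48:c0[1]+48,c0[0]-56:c0[0]+56],(700,600),interpolation=cv2.INTER_CUBIC))
E
python3 q.py p4
```

```text
t 7.8 tcpH [ 20.5  -0.7 160.5] F_H [-0.4 -0.2 -0.9] w 0.138 ydeg 0.11
shift [0.0081 0.0007 0.0034]
hook_seat [ 47.7  -0.8 139.7] 0.5
lever_end [-3.750e+01 -1.000e-01  2.246e+02] 0.81
keeper [ 36.5   2.2 112.3] 0.62
claw_tab [ 18.6  -3.8 164.3] 0.58
hook_seat [ 46.6  -1.  138.3] 0.54
lever_end [-36.5  -1.8 223.8] 0.77
keeper [ 36.8  -0.4 110.8] 0.83
claw_tab [ 17.9  -2.9 167.4] 0.66
model th,phi,seat (np.float64(1.5390196180025217), np.float64(-0.11090760425185342), array([ 44.30898624, 135.95150698]))
```

View pics/p4.png

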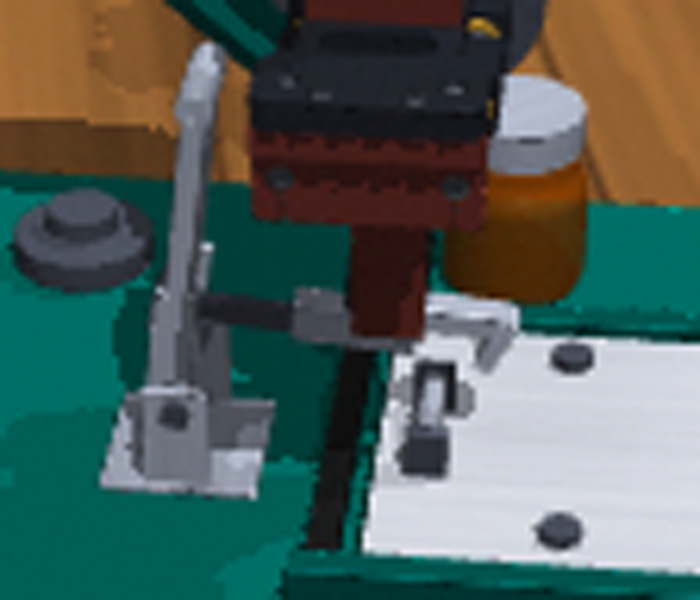

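The hook tip hangs about 10 mm beyond the bar (tip ~(490,360), bar ~(435,400)) and is still above it. The lever reads 1.65 rad, so my grip point sits slightly further back than assumed. I'll update G and plan the descent.

```bash
sed -i 's/G=np.array(\[-27.,27.\])/G=np.array([-28.8,26.])/' h.py
python3 - <<'E'
from h import *
p,_,_=tcp(); g=p[[0,2]]+[0,5]; print(g,from_grip(g))
for S in [(45,130),(44.5,124),(44.5,118),(44.5,112),(40,112),(36,112),(32,112),(30,112)]:
    th,ph,P=from_seat(S); e=PV+104*np.array([-np.cos(th),np.sin(th)])
    print(S,'th %.2f phi %.1f'%(th,np.degrees(ph)),'grip',P.round(1),'tool x,z',((P-g)*[1,-1])[::-1].round(1),'gap',round(P[0]-37.5-e[0]-6,1))
E
```

```text
[ 20.4632429  165.77399052] (np.float64(1.6175358754962583), np.float64(-0.10726414128597281), array([ 46.3141983, 136.8401331]))
(45, 130) th 1.60 phi -10.2 grip [ 21.2 160.7] tool x,z [5.1 0.8] gap 19.3
(44.5, 124) th 1.64 phi -13.9 grip [ 22.8 156.1] tool x,z [9.6 2.3] gap 17.5
(44.5, 118) th 1.71 phi -17.7 grip [ 25.  151.5] tool x,z [14.2  4.5] gap 12.5
(44.5, 112) th 1.79 phi -21.6 grip [ 27.3 146.8] tool x,z [19.   6.8] gap 6.0
(40, 112) th 1.61 phi -21.1 grip [ 22.5 146.6] tool x,z [19.1  2. ] gap 20.4
(36, 112) th 1.42 phi -20.1 grip [ 17.9 146.3] tool x,z [19.4 -2.5] gap 35.2
(32, 112) th 1.19 phi -18.3 grip [ 12.8 145.7] tool x,z [20.1 -7.7] gap 52.9
(30, 112) th 1.05 phi -16.8 grip [  9.9 145.2] tool x,z [ 20.6 -10.5] gap 63.4
```

Emit:
send_rows(targets=[0.004,0.0003,0.001,0,0.008,0.0003,0.002,0,0.011,0.0003,0.0033,0,0.014,0.0003,0.0047,0,0.014,0.0003,0.0047,0])

```text
t: 8.8
ee_pos: [0.6188, 0.0896, 0.146]
orientation: [-141.2, 90.0, -154.6]
wrist_force: [-0.6, -1.1, -0.5]
width: 0.139
```

```bash
python3 w.py 27.3 146.8; python3 q.py p5
```

```text
t 8.8 tcpH [ 24.9  -0.6 146. ] F_H [-0.3 -1.2 -0.5] w 0.139 ydeg 0.11
shift [0.0042 0.0006 0.0024]
hook_seat [ 45.8  -0.4 116.9] 0.66
lever_end [-26.9  -1.8 220. ] 0.9
keeper [ 35.6  -0.2 111. ] 0.89
claw_tab [ 20.6   1.1 149.4] 0.65
hook_seat [ 47.2   1.9 118.8] 0.69
lever_end [-24.7  -0.4 223.8] 0.85
keeper [ 35.6   0.8 111. ] 0.59
claw_tab [ 23.9   1.5 152.2] 0.48
model th,phi,seat (np.float64(1.7065488934548572), np.float64(-0.306812401276424), array([ 44.58532231, 118.20985186]))
```

View pics/p5.png

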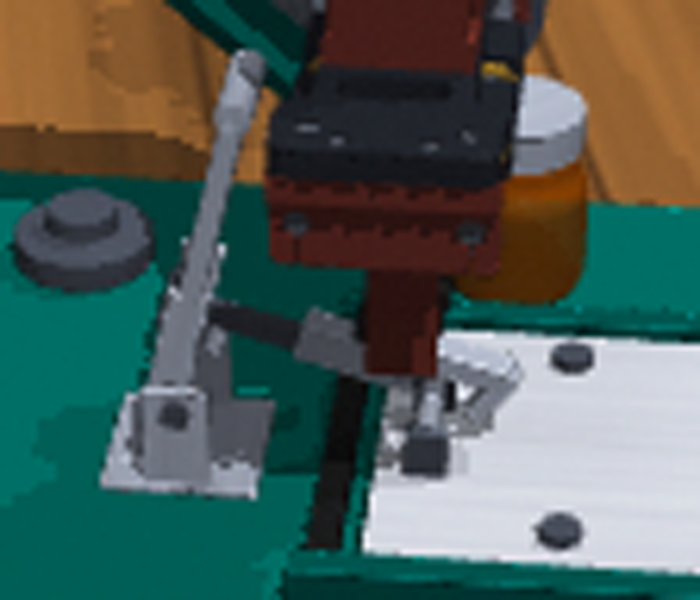

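The hook tip is now beyond the bar and going down behind it. The lever has a few mm of room to the gripper body. I'll go down the last ~5 mm.

Emit:
send_rows(targets=[0.0015,0.0003,0.0005,0,0.003,0.0003,0.001,0,0.0045,0.0003,0.0012,0,0.0045,0.0003,0.0012,0,0.0045,0.0003,0.0012,0])

```text
t: 9.8
ee_pos: [0.6203, 0.0895, 0.1422]
orientation: [-28.8, 90.0, -42.2]
wrist_force: [-0.6, -4.3, 1.0]
width: 0.136
```

```bash
python3 w.py 22.5 146.6; python3 q.py p6
```

```text
t 9.8 tcpH [ 26.4  -0.3 142.2] F_H [ 0.4 -4.4  1. ] w 0.136 ydeg 0.11
shift [ 0.0006  0.0002 -0.0039]
hook_seat [ 45.5  -2.5 111.4] 0.51
lever_end [-16.8   1.1 222.3] 0.78
keeper [ 33.3  -0.  113.7] 0.88
claw_tab [ 26.6   1.5 149.8] 0.81
hook_seat [ 45.4  -3.1 113.8] 0.51
lever_end [-16.2   1.  216.9] 0.79
keeper [ 46.1  -1.3 113.9] 0.74
claw_tab [ 26.   -1.4 148.8] 0.74
model th,phi,seat (np.float64(1.7573184139724913), np.float64(-0.3695887784086467), array([ 43.86037731, 112.57210807]))
```

View pics/p6.png

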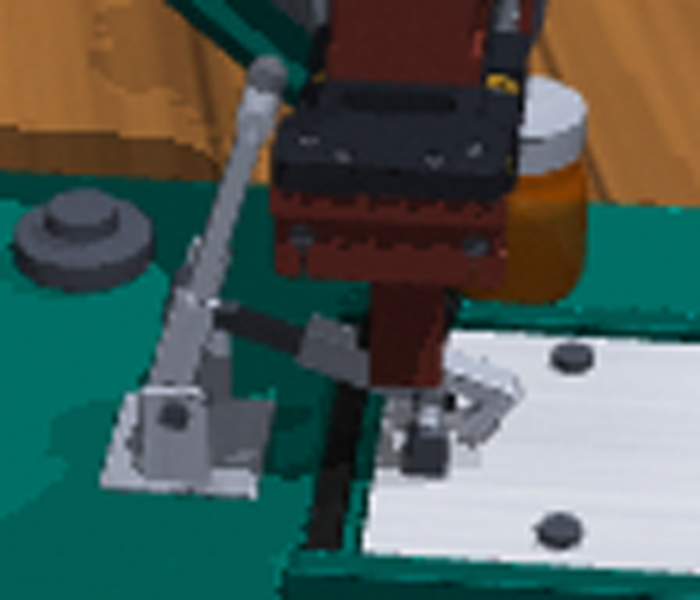

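Hook is behind the bar at bar height. Now I'll firm up the grip and draw back in small steps, watching the force.

Emit:
send_rows(targets=[0.0003,-0.0004,0,0,0.0005,-0.0004,0,0,0.0005,-0.0004,0,0], force=25)

```text
t: 10.6
ee_pos: [0.6202, 0.0895, 0.142]
orientation: [11.8, 90.0, -1.6]
wrist_force: [-0.7, -4.5, 3.7]
width: 0.133
```

Emit:
send_rows(targets=[0,0,-0.001,0,0,0,-0.002,0,0,0,-0.003,0,0,0,-0.004,0,0,0,-0.004,0])

```text
t: 11.1
ee_pos: [0.6175, 0.0901, 0.1422]
orientation: [5.8, 89.8, -7.6]
wrist_force: [3.1, -5.0, 1.6]
width: 0.137
```

```bash
python3 w.py 17.9 146.3
```

```text
t 11.1 tcpH [ 23.6  -0.4 142.2] F_H [ 4.1 -4.2  1.6] w 0.137 ydeg 0.1
shift [ 0.0009  0.0003 -0.0057]
```

Emit:
send_rows(targets=[0,-0.0003,-0.0007,0,0,-0.0006,-0.0015,0,0,-0.0006,-0.002,0,0,-0.0006,-0.002,0])

```text
t: 11.5
ee_pos: [0.6153, 0.0904, 0.142]
orientation: [19.9, 89.8, 6.5]
wrist_force: [2.8, -4.2, 0.2]
width: 0.134
```

Emit:
send_rows(targets=[0,0,-0.0007,0,0,0,-0.0015,0,0,0,-0.002,0,0,0,-0.002,0])

```text
t: 11.9
ee_pos: [0.6123, 0.091, 0.1414]
orientation: [58.3, 90.0, 44.9]
wrist_force: [5.0, -0.9, -2.8]
width: 0.137
```

```bash
python3 w.py 17.9 146.3; python3 q.py p7
```

```text
t 11.9 tcpH [ 18.3  -0.7 141.4] F_H [ 5.1  0.3 -2.8] w 0.137 ydeg 0.11
shift [ 0.0001  0.0007 -0.0004]
hook_seat [4.010e+01 1.000e-01 1.119e+02] 0.61
lever_end [-5.260e+01  1.000e-01  2.237e+02] 0.66
keeper [ 32.1   2.6 110.9] 0.8
claw_tab [ 18.3  -0.5 147.5] 0.67
hook_seat [ 40.5  -0.5 109.4] 0.66
lever_end [-52.9   1.6 226.2] 0.91
keeper [ 34.1   4.6 111.3] 0.86
claw_tab [ 19.7  -4.3 144.8] 0.65
model th,phi,seat (np.float64(1.4311492624187667), np.float64(-0.350783916187767), array([ 36.3387269, 112.2092235]))
```

View pics/p7.png

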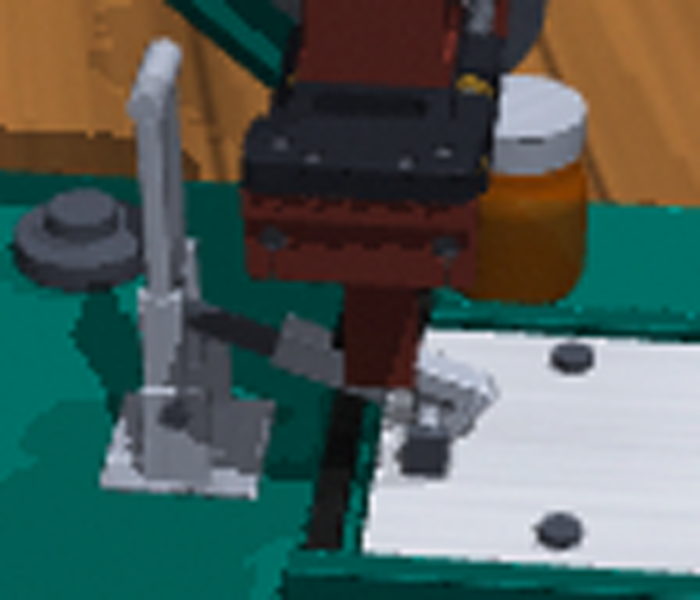

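The claw is closing on the bar, with the hook tip just behind it. The drag is a steady 4–5 N. I'll keep drawing.

Emit:
send_rows(targets=[0,0.0003,-0.0007,0,0,0.0003,-0.0015,0,0.0001,0.0003,-0.002,0,0.0001,0.0003,-0.002,0])

```text
t: 12.8
ee_pos: [0.6106, 0.0914, 0.1412]
orientation: [1.0, 90.0, -12.3]
wrist_force: [5.7, -1.7, -6.8]
width: 0.137
```

Emit:
send_rows(targets=[0,0,-0.0007,0,0,0,-0.0015,0,0.0002,0,-0.002,0,0.0002,0,-0.002,0])

```text
t: 13.2
ee_pos: [0.6099, 0.0916, 0.1412]
orientation: [3.8, 89.8, -9.6]
wrist_force: [8.5, -2.3, -8.4]
width: 0.134
```

```bash
python3 w.py 12.8 145.7
```

```text
t 13.2 tcpH [ 15.8  -0.7 141.2] F_H [ 8.9 -0.3 -8.4] w 0.134 ydeg 0.11
shift [ 0.0005  0.0007 -0.003 ]
```

The bar reacts with a downward pull on the claw: the leaning tip is bearing and my height is slightly high. I'll ease down 1 mm and draw on.

Emit:
send_rows(targets=[0.0005,0,0,0,0.001,0,0,0,0.001,0,0,0])

```text
t: 13.5
ee_pos: [0.6095, 0.0917, 0.1407]
orientation: [5.2, 89.9, -8.2]
wrist_force: [6.2, -3.4, -3.0]
width: 0.133
```

Emit:
send_rows(targets=[0.0002,0,-0.0005,0,0.0004,0,-0.001,0,0.0004,0,-0.001,0,0.0004,0,-0.001,0])

```text
t: 13.9
ee_pos: [0.6088, 0.0918, 0.1405]
orientation: [4.9, 89.8, -8.5]
wrist_force: [7.7, -2.7, -2.7]
width: 0.134
```

```bash
python3 w.py 12.8 145.7; python3 q.py p8
```

```text
t 13.9 tcpH [ 14.7  -0.7 140.5] F_H [ 8.1 -0.8 -2.7] w 0.134 ydeg 0.11
shift [-0.0002  0.0007 -0.0019]
hook_seat [ 32.7  -3.3 110.3] 0.59
lever_end [-46.5  -0.9 124.6] 0.72
keeper [ 56.8 120.7  93.2] 0.69
claw_tab [ 14.1  -0.3 148.9] 0.78
hook_seat [ 33.4  -0.7 112.5] 0.68
lever_end [-62.8  -0.5 222.9] 0.84
keeper [ 34.9   0.3 111.2] 0.88
claw_tab [ 12.8  -0.2 147.2] 0.66
model th,phi,seat (np.float64(1.2800846709188602), np.float64(-0.33979631516387243), array([ 33.24163206, 111.38163728]))
```

View pics/p8.png

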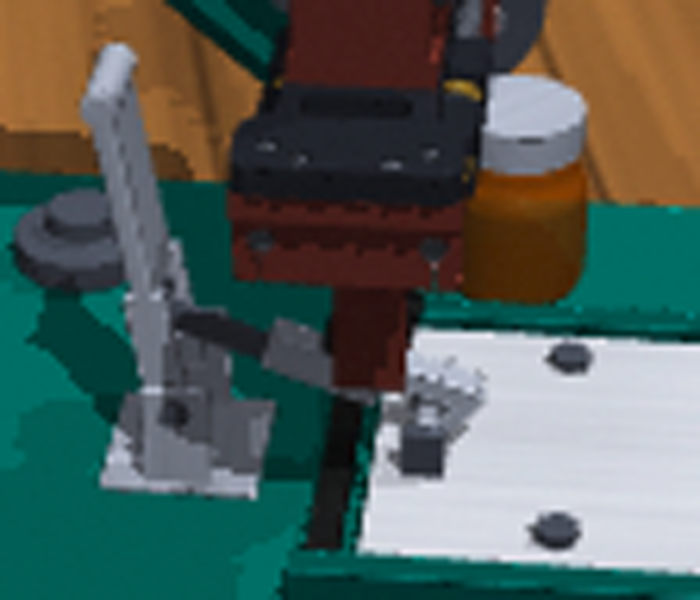

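The hook is now around the bar, and Fx ≈ 8 N (drag plus the cover's sliding friction). I'll continue until it comes up firm.

Emit:
send_rows(targets=[0.0001,0,-0.0005,0,0.0003,0,-0.001,0,0.0004,0,-0.0015,0,0.0004,0,-0.0015,0])

```text
t: 14.8
ee_pos: [0.6077, 0.0921, 0.1401]
orientation: [5.1, 89.8, -8.3]
wrist_force: [8.8, -2.7, -3.1]
width: 0.134
```

Emit:
send_rows(targets=[0.0001,0,-0.0005,0,0.0002,0,-0.001,0,0.0003,0,-0.0015,0,0.0003,0,-0.0015,0])

```text
t: 15.2
ee_pos: [0.6067, 0.0923, 0.1397]
orientation: [3.9, 89.7, -9.4]
wrist_force: [8.7, -3.6, -5.3]
width: 0.132
```

```bash
python3 w.py 12.8 145.7
```

```text
t 15.2 tcpH [ 12.5  -0.7 139.7] F_H [ 9.3 -1.5 -5.3] w 0.132 ydeg 0.1
shift [-0.001   0.0007  0.0003]
```

Emit:
send_rows(targets=[0.0002,0,-0.0005,0,0.0004,0,-0.001,0,0.0006,0,-0.0015,0,0.0006,0,-0.0015,0])

```text
t: 15.6
ee_pos: [0.6054, 0.0927, 0.1391]
orientation: [4.5, 89.7, -8.9]
wrist_force: [9.3, -3.0, -4.7]
width: 0.137
```

Emit:
send_rows(targets=[0.0002,0,-0.0005,0,0.0003,0,-0.001,0,0.0005,0,-0.0015,0,0.0005,0,-0.0015,0])

```text
t: 16.0
ee_pos: [0.6042, 0.093, 0.1387]
orientation: [4.4, 89.7, -9.0]
wrist_force: [8.4, -2.9, -5.9]
width: 0.135
```

```bash
python3 w.py 12.8 145.7;  python3 - <<'E'
from h import *
for k in range(3):
    s=look('side')
    for n in ['hook_seat','lever_end','keeper']:
        for r in ctrl.tip_of('side',n)[:1]: print(n,np.round(toH(r['at'])*1000,1),round(float(r['score']),2))
E
```

```text
t 16.0 tcpH [ 10.   -0.6 138.7] F_H [ 8.9 -0.9 -5.9] w 0.135 ydeg 0.1
shift [-0.002   0.0006  0.0028]
hook_seat [ 10.5  -2.3 144.9] 0.75
lever_end [-88.3  -2.3 216.9] 0.58
keeper [ 32.    0.2 113.2] 0.57
hook_seat [ 28.2  -2.1 112.2] 0.64
lever_end [-8.65e+01  1.00e-01  2.17e+02] 0.79
keeper [ 30.   -0.3 111.8] 0.63
hook_seat [ 29.1  -0.8 112. ] 0.74
lever_end [-87.7   0.6 217.9] 0.96
keeper [ 31.8   1.6 111.3] 0.87
```

Emit:
send_rows(targets=[0.0002,0,-0.0005,0,0.0004,0,-0.001,0,0.0004,0,-0.001,0])

```text
t: 16.9
ee_pos: [0.6034, 0.0932, 0.1384]
orientation: [4.4, 89.7, -9.0]
wrist_force: [9.7, -3.6, -6.3]
width: 0.136
```

Emit:
send_rows(targets=[0.0002,0,-0.0005,0,0.0004,0,-0.001,0,0.0004,0,-0.001,0])

```text
t: 17.2
ee_pos: [0.6026, 0.0933, 0.138]
orientation: [4.1, 89.6, -9.2]
wrist_force: [10.8, -3.5, -6.2]
width: 0.136
```

```bash
python3 w.py 12.8 145.7
```

```text
t 17.2 tcpH [  8.3  -0.7 138. ] F_H [11.3 -0.9 -6.2] w 0.136 ydeg 0.1
shift [-0.0026  0.0007  0.0045]
```

Emit:
send_rows(targets=[0.0001,0,-0.0005,0,0.0003,0,-0.001,0,0.0003,0,-0.001,0])

```text
t: 17.5
ee_pos: [0.6018, 0.0935, 0.1378]
orientation: [4.4, 89.6, -9.0]
wrist_force: [10.7, -4.1, -5.7]
width: 0.137
```

```bash
python3 w.py 12.8 145.7;  python3 - <<'E'
from h import *
for k in range(2):
    s=look('side')
    for n in ['hook_seat','lever_end','keeper']:
        for r in ctrl.tip_of('side',n)[:1]: print(n,np.round(toH(r['at'])*1000,1),round(float(r['score']),2))
E
```

```text
t 17.5 tcpH [  7.5  -0.6 137.8] F_H [11.4 -1.5 -5.7] w 0.137 ydeg 0.1
shift [-0.0029  0.0007  0.0053]
hook_seat [ 31.1   0.8 112. ] 0.59
keeper [ 29.   -0.  111.5] 0.92
hook_seat [ 25.8  -0.2 111.5] 0.68
lever_end [-9.660e+01  2.000e-01  2.123e+02] 0.68
keeper [ 29.5   0.4 111.8] 0.79
```

Emit:
send_rows(targets=[0.0001,0,-0.0005,0,0.0002,0,-0.001,0,0.0002,0,-0.001,0])

```text
t: 18.2
ee_pos: [0.601, 0.0937, 0.1376]
orientation: [4.1, 89.6, -9.3]
wrist_force: [10.5, -4.3, -6.1]
width: 0.133
```

Emit:
send_rows(targets=[0.0001,0,-0.0005,0,0.0002,0,-0.001,0,0.0002,0,-0.001,0])

```text
t: 18.5
ee_pos: [0.6002, 0.0939, 0.1375]
orientation: [4.5, 89.6, -8.8]
wrist_force: [12.0, -3.9, -6.5]
width: 0.135
```

```bash
python3 w.py 12.8 145.7;  python3 - <<'E'
from h import *
for k in range(2):
    s=look('side')
    for n in ['hook_seat','lever_end','keeper']:
        for r in ctrl.tip_of('side',n)[:1]: print(n,np.round(toH(r['at'])*1000,1),round(float(r['score']),2))
E
```

```text
t 18.5 tcpH [  5.9  -0.6 137.5] F_H [12.5 -1.1 -6.5] w 0.135 ydeg 0.1
shift [-0.0032  0.0006  0.007 ]
hook_seat [ 27.8  -1.9 109. ] 0.69
lever_end [-103.9   -1.9  207.6] 0.94
keeper [ 29.7  -0.3 114.8] 0.85
hook_seat [ 26.2  -2.6 108.4] 0.64
lever_end [-1.057e+02 -1.000e-01  2.067e+02] 0.8
keeper [ 29.3   2.5 111.1] 0.78
```

Emit:
send_rows(targets=[0,0,-0.0005,0,0.0001,0,-0.001,0,0.0001,0,-0.001,0])

```text
t: 19.2
ee_pos: [0.5994, 0.0941, 0.1374]
orientation: [4.3, 89.6, -9.0]
wrist_force: [12.2, -3.9, -7.5]
width: 0.135
```

```bash
python3 w.py 12.8 145.7;  python3 - <<'E'
from h import *
for k in range(2):
    s=look('side')
    for n in ['hook_seat','lever_end','keeper']:
        for r in ctrl.tip_of('side',n)[:1]: print(n,np.round(toH(r['at'])*1000,1),round(float(r['score']),2))
E
python3 w.py 0 0
```

```text
t 19.2 tcpH [  5.   -0.6 137.4] F_H [12.8 -1.  -7.5] w 0.135 ydeg 0.1
shift [-0.0033  0.0006  0.0078]
hook_seat [ 25.7  -4.7 110.3] 0.53
lever_end [-108.4    2.1  207.3] 0.6
keeper [ 28.9  -0.5 111.6] 0.64
hook_seat [ 25.8  -1.4 111.9] 0.46
lever_end [-1.074e+02  2.000e-01  2.072e+02] 0.88
keeper [ 26.6   1.3 111.5] 0.96
t 19.6 tcpH [  5.1  -0.7 137.3] F_H [12.2 -1.9 -7.8] w 0.137 ydeg 0.1
shift [ 0.1423  0.0006 -0.0061]
```

Emit:
send_rows(targets=[0,0,-0.0005,0,0.0002,0,-0.001,0,0.0002,0,-0.001,0])

```text
t: 19.9
ee_pos: [0.5988, 0.0942, 0.1372]
orientation: [4.4, 89.5, -8.9]
wrist_force: [11.6, -4.1, -6.1]
width: 0.136
```

```bash
python3 w.py 12.8 145.7;  python3 - <<'E'
from h import *
for k in range(2):
    s=look('side')
    for n in ['hook_seat','lever_end','keeper']:
        for r in ctrl.tip_of('side',n)[:1]: print(n,np.round(toH(r['at'])*1000,1),round(float(r['score']),2))
E
python3 w.py 0 0
```

```text
t 19.9 tcpH [  4.4  -0.6 137.2] F_H [12.2 -1.4 -6.1] w 0.136 ydeg 0.1
shift [-0.0034  0.0006  0.0084]
hook_seat [ 24.   -0.3 112.1] 0.62
lever_end [-111.7   -3.2  202.4] 0.64
keeper [ 27.2   2.1 110.4] 0.98
hook_seat [ 25.8  -1.1 110.4] 0.7
lever_end [-109.5    2.1  202.2] 0.61
keeper [ 27.7   4.5 111.5] 0.63
t 20.3 tcpH [  4.4  -0.6 137.2] F_H [12.5 -1.2 -8. ] w 0.133 ydeg 0.1
shift [ 0.1422  0.0005 -0.0055]
```

Emit:
send_rows(targets=[0.0002,0,-0.0005,0,0.0003,0,-0.001,0,0.0003,0,-0.001,0])

```text
t: 20.6
ee_pos: [0.5986, 0.0943, 0.1372]
orientation: [4.0, 89.4, -9.3]
wrist_force: [14.3, -5.4, -7.0]
width: 0.139
```

```bash
python3 w.py 12.8 145.7;  python3 - <<'E'
from h import *
for k in range(2):
    s=look('side')
    for n in ['hook_seat','lever_end','keeper']:
        for r in ctrl.tip_of('side',n)[:1]: print(n,np.round(toH(r['at'])*1000,1),round(float(r['score']),2))
E
python3 w.py 0 0
```

```text
t 20.6 tcpH [  4.3  -0.6 137.2] F_H [15.1 -2.  -7. ] w 0.139 ydeg 0.1
shift [-0.0034  0.0007  0.0086]
hook_seat [ 27.6  -3.4 109.9] 0.71
lever_end [-109.1   -1.   205. ] 0.87
keeper [ 30.    1.8 116.8] 0.63
hook_seat [ 28.3  -1.5 111.5] 0.65
lever_end [-114.     1.3  202.6] 0.85
keeper [ 29.8   1.1 110.7] 0.58
t 21.0 tcpH [  4.3  -0.6 137.2] F_H [14.6 -2.6 -7.3] w 0.135 ydeg 0.1
shift [ 0.1422  0.0005 -0.0057]
```

The TCP stopped moving while the force climbed, so the cover is on its seal. I'll pull about 3 N more and hold briefly.

Emit:
send_rows(targets=[0,0,-0.0006,0,0,0,-0.0012,0,0,0,-0.0012,0,0,0,-0.0012,0,0,0,-0.0012,0])

```text
t: 21.5
ee_pos: [0.5984, 0.0944, 0.1372]
orientation: [4.2, 89.3, -9.1]
wrist_force: [16.7, -5.8, -9.5]
width: 0.134
```

```bash
python3 w.py 12.8 145.7;  python3 - <<'E'
from h import *
for k in range(4):
    s=look('side')
    for n in ['lever_end','keeper','hook_seat']:
        for r in ctrl.tip_of('side',n)[:1]: print(n,np.round(toH(r['at'])*1000,1),round(float(r['score']),2))
E
python3 w.py 0 0
```

```text
t 21.5 tcpH [  4.   -0.6 137.2] F_H [17.5 -1.8 -9.5] w 0.134 ydeg 0.1
shift [-0.0034  0.0006  0.0088]
lever_end [-114.6   -2.7  201.8] 0.6
hook_seat [ 27.5  -0.7 109.5] 0.55
lever_end [-112.2   -2.5  202.9] 0.75
keeper [ 27.8   1.  112.5] 0.66
hook_seat [ 25.   -4.6 111. ] 0.53
lever_end [-112.1   -0.4  202.9] 0.81
keeper [ 27.9   2.6 109.6] 0.83
hook_seat [ 27.    0.9 110.3] 0.69
lever_end [-114.7    1.1  202.3] 0.83
keeper [ 29.1   3.2 113.3] 0.86
hook_seat [ 23.   -1.7 109.5] 0.76
t 22.3 tcpH [  4.   -0.6 137.2] F_H [ 16.8  -2.1 -10.1] w 0.134 ydeg 0.1
shift [ 0.1421  0.0005 -0.0057]
```

Step 1 state reached: lever ≈ 0.87 rad, pull on the bar about 10 N. I'll relieve the vertical load, then open the fingers.

Emit:
send_rows(targets=[0.0006,0,0.0002,0,0.001,0,0.0003,0,0.001,0,0.0003,0])

```text
t: 22.6
ee_pos: [0.5985, 0.0943, 0.1371]
orientation: [4.3, 89.3, -9.0]
wrist_force: [13.2, -5.8, -1.8]
width: 0.135
```

```bash
python3 w.py 0 0
```

```text
t 22.6 tcpH [  4.1  -0.6 137.1] F_H [14.2 -2.6 -1.8] w 0.135 ydeg 0.1
shift [ 0.142   0.0005 -0.0057]
```

Emit:
send_rows(targets=[0,0,0,0,0,0,0,0,0,0,0,0,0,0,0,0,0,0,0,0], grip=0.55)

```text
t: 23.1
ee_pos: [0.592, 0.0958, 0.1348]
orientation: [-168.9, 89.9, 177.7]
wrist_force: [0.3, -0.7, -0.0]
width: 0.444
```

```bash
python3 w.py 0 0; python3 q.py p9; python3 w.py 0 0
```

```text
t 23.1 tcpH [ -2.5  -0.7 134.8] F_H [ 0.4 -0.6 -0. ] w 0.444 ydeg 0.1
shift [0.1398 0.0007 0.0027]
hook_seat [ 26.4  -2.6 108.7] 0.69
lever_end [-1.122e+02  2.000e-01  2.036e+02] 0.57
claw_tab [  1.8   1.1 143.5] 0.6
hook_seat [ 27.4  -1.5 111.1] 0.53
lever_end [-114.5   -0.3  204.7] 0.95
keeper [ 28.9   0.8 110.9] 0.87
claw_tab [  2.8   1.2 143.9] 0.56
model th,phi,seat (np.float64(-0.12224065275897404), np.float64(0.03441132566072844), array([ 28.68226785, 115.36514657]))
t 23.6 tcpH [ -1.8  -0.8 135. ] F_H [-0.2 -0.1  0.2] w 0.449 ydeg 0.11
shift [0.14   0.0008 0.0018]
```

View pics/p9.png

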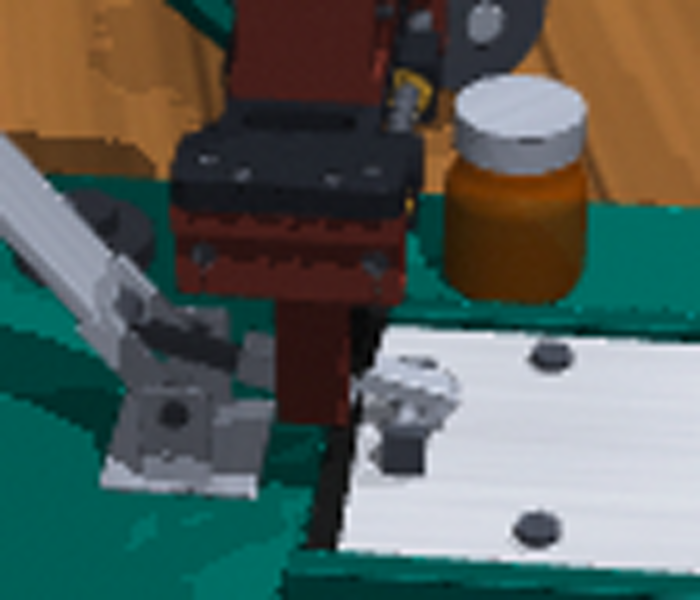

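View: hook seated over the bar (~(405,410)), cover up against the black seal strip, fingers open and clear, and zero wrist force. The lever stays at ~0.87 rad, so step 2 holds. I'll lift straight up, close the fingers, and go to the paddle.

Emit:
send_rows(targets=[-0.01,0,0,0,-0.03,0,0,0,-0.06,0,0,0,-0.085,0,0,0,-0.09,0,0,0])

```text
t: 24.1
ee_pos: [0.5949, 0.0957, 0.2289]
orientation: [14.8, 89.6, 1.4]
wrist_force: [0.9, -0.1, 0.0]
width: 0.448
```

Emit:
send_rows(targets=[0,0.0008,-0.03,0,0,0.0008,-0.06,0,0,0.0008,-0.09,0,0,0.0008,-0.09,0,0,0.0008,-0.09,0], grip=1)

```text
t: 24.6
ee_pos: [0.5051, 0.1172, 0.2249]
orientation: [-50.0, 90.0, -63.4]
wrist_force: [0.3, -0.4, 0.2]
width: 0.031
```

```bash
python3 w.py 0 0;  python3 - <<'E'
from h import *
look('side')
for n in ['lever_end','keeper','hook_seat']:
    for r in ctrl.tip_of('side',n)[:1]: print(n,np.round(toH(r['at'])*1000,1),round(float(r['score']),2))
p,_,_=tcp()
for th in [.95,.87,.75,.65,.55,.45,.35,.25,.15,.05,0]:
    C=PV+92*np.array([-np.cos(th),np.sin(th)]); T=C+[10,14]; print(th,T.round(1),'tool x,z',((T-p[[0,2]])*[1,-1])[::-1].round(1))
E
python3 w.py 0 0
```

```text
t 24.6 tcpH [-9.210e+01  2.000e-01  2.249e+02] F_H [ 0.3 -0.3  0.2] w 0.031 ydeg 0.07
shift [ 2.299e-01 -1.000e-04  9.200e-02]
lever_end [-1.110e+02 -2.000e-01  2.022e+02] 0.65
keeper [ 29.2  -0.7 112.1] 0.86
hook_seat [-112.    -2.6  202.1] 0.34
0.95 [-88.5 210.8] tool x,z [14.1  2. ]
0.87 [-94.3 206.3] tool x,z [18.7 -3.8]
0.75 [-102.3  198.7] tool x,z [ 26.3 -11.8]
0.65 [-108.2  191.7] tool x,z [ 33.3 -17.7]
0.55 [-113.4  184.1] tool x,z [ 40.9 -22.9]
0.45 [-117.8  176. ] tool x,z [ 49.  -27.3]
0.35 [-121.4  167.5] tool x,z [ 57.4 -30.9]
0.25 [-124.1  158.8] tool x,z [ 66.2 -33.6]
0.15 [-126.   149.7] tool x,z [ 75.2 -35.4]
0.05 [-126.9  140.6] tool x,z [ 84.4 -36.3]
0 [-127.  136.] tool x,z [ 89.  -36.4]
t 24.8 tcpH [-90.6   0.3 225. ] F_H [-0.3  0.1  0.1] w 0.004 ydeg 0.14
shift [ 2.30e-01 -1.00e-04  9.04e-02]
```

Down to the paddle, then along the arc in gentle steps, reading the force.

Emit:
send_rows(targets=[0.007,0,0.001,0,0.014,0,0.001,0,0.0165,0,-0.0025,0,0.019,0,-0.005,0,0.019,0,-0.005,0])

```text
t: 25.3
ee_pos: [0.5, 0.1183, 0.2056]
orientation: [-154.5, 90.0, -167.9]
wrist_force: [-0.2, 0.1, 0.9]
width: 0.003
```

Emit:
send_rows(targets=[0.003,0,-0.0035,0,0.006,0,-0.006,0,0.008,0,-0.008,0,0.008,0,-0.008,0])

```text
t: 25.7
ee_pos: [0.4922, 0.1203, 0.1978]
orientation: [-167.1, 90.0, 179.5]
wrist_force: [0.0, -0.0, -0.2]
width: 0.004
```

```bash
python3 w.py 0 0;  python3 - <<'E'
from h import *
look('side')
for n in ['lever_end']:
    for r in ctrl.tip_of('side',n)[:1]: print(n,np.round(toH(r['at'])*1000,1),round(float(r['score']),2))
E
```

```text
t 25.7 tcpH [-105.3    0.2  197.8] F_H [ 0.  -0.  -0.2] w 0.004 ydeg 0.1
shift [ 0.2027 -0.      0.1055]
lever_end [-124.9   -0.4  191.4] 0.9
```

Emit:
send_rows(targets=[0.004,0,-0.003,0,0.008,0,-0.0055,0,0.012,0,-0.0075,0,0.015,0,-0.0085,0,0.015,0,-0.0085,0])

```text
t: 26.3
ee_pos: [0.4837, 0.1221, 0.1824]
orientation: [-158.0, 89.9, -171.3]
wrist_force: [-0.4, 0.1, -0.2]
width: 0.007
```

```bash
python3 w.py 0 0;  python3 - <<'E'
from h import *
look('side')
for n in ['lever_end','hook_seat','keeper']:
    for r in ctrl.tip_of('side',n)[:1]: print(n,np.round(toH(r['at'])*1000,1),round(float(r['score']),2))
E
```

```text
t 26.3 tcpH [-1.140e+02  1.000e-01  1.824e+02] F_H [-0.4 -0.  -0.2] w 0.007 ydeg 0.1
shift [0.1873 0.0002 0.1142]
hook_seat [ 25.9  -0.  112. ] 0.88
keeper [2.850e+01 1.000e-01 1.139e+02] 0.85
```

```bash
python3 w.py 0 0;  python3 - <<'E'
from h import *
for c in ('side','side','top'):
  s=look(c)
  for n in ['lever_end','hook_seat','keeper']:
    for r in ctrl.tip_of(c,n)[:1]: print(c,n,np.round(toH(r['at'])*1000,1),round(float(r['score']),2))
  if c=='side':
    im=s['pixels'][:,:,::-1]
    c0=proj(s,toW(np.array([[-50,0,140]])/1000))[0].astype(int); cv2.imwrite(f'pics/p10.png',cv2.resize(im[c0[1]-60:c0[1]+60,c0[0]-70:c0[0]+70],(700,600),interpolation=cv2.INTER_CUBIC))
E
```

```text
t 26.5 tcpH [-113.2    0.3  183. ] F_H [ 0.5 -0.6 -0. ] w 0.006 ydeg 0.11
shift [ 0.188  -0.      0.1132]
side lever_end [-138.6    0.   175.4] 0.79
side keeper [ 29.3   0.7 111.6] 0.86
side lever_end [-137.7    1.4  175.5] 0.61
side hook_seat [ 24.    0.7 111. ] 0.85
side keeper [ 27.6   1.7 113.2] 0.8
top hook_seat [2.61e+01 1.00e-01 1.13e+02] 0.83
top keeper [ 29.    3.5 112. ] 0.9
```

View pics/p10.png

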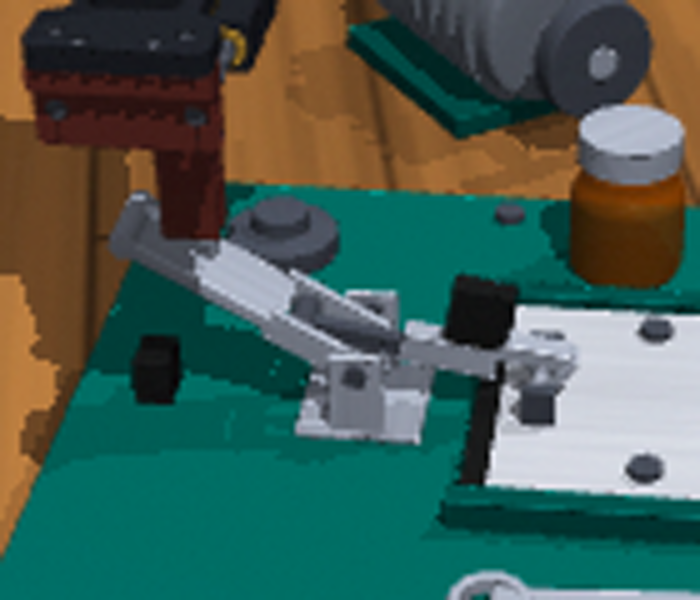

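The lever is at ~0.52 rad with the fingertip on the paddle, and the hook still encloses the bar at (540,365). I'll continue down.

Emit:
send_rows(targets=[0.004,0,-0.002,0,0.008,0,-0.004,0,0.012,0,-0.006,0,0.016,0,-0.008,0,0.016,0,-0.008,0])

```text
t: 27.6
ee_pos: [0.4755, 0.124, 0.1662]
orientation: [-158.5, 89.9, -171.9]
wrist_force: [-0.1, -0.2, 0.0]
width: -0.002
```

Emit:
send_rows(targets=[0.005,0,-0.0017,0,0.01,0,-0.003,0,0.015,0,-0.0043,0,0.02,0,-0.005,0,0.02,0,-0.005,0])

```text
t: 28.1
ee_pos: [0.4711, 0.1251, 0.1462]
orientation: [-157.1, 89.9, -170.4]
wrist_force: [0.0, 0.4, -0.7]
width: 0.006
```

```bash
python3 w.py 0 0;  python3 - <<'E'
from h import *
for c in ('side','side'):
  s=look(c)
  for n in ['lever_end','hook_seat','keeper']:
    for r in ctrl.tip_of(c,n)[:1]: print(c,n,np.round(toH(r['at'])*1000,1),round(float(r['score']),2))
E
```

```text
t 28.1 tcpH [-1.269e+02  1.000e-01  1.462e+02] F_H [-0.1  0.4 -0.7] w 0.006 ydeg 0.11
shift [0.151  0.0003 0.1272]
side lever_end [ 51.8 119.4  91.7] 0.7
side hook_seat [ 25.3  -3.  111.1] 0.75
side keeper [ 27.2   1.  112.4] 0.6
side lever_end [-150.    -0.8  122.2] 0.72
side hook_seat [ 25.5  -2.1 109.6] 0.7
side keeper [ 26.1   1.2 112.8] 0.73
```

The lever has snapped down. A gentle push will confirm it's on its rest.

Emit:
send_rows(targets=[0.003,0,0,0,0.006,0,0,0,0.009,0,0,0,0.009,0,0,0])

```text
t: 28.9
ee_pos: [0.4714, 0.1251, 0.1375]
orientation: [-156.2, 89.9, -169.5]
wrist_force: [-0.1, 0.6, -0.1]
width: 0.007
```

Emit:
send_rows(targets=[0.001,0,0,0,0.002,0,0,0,0.002,0,0,0])

```text
t: 29.2
ee_pos: [0.4719, 0.1251, 0.1363]
orientation: [-17.9, 90.0, -31.3]
wrist_force: [-0.6, 0.5, 3.2]
width: 0.005
```

```bash
python3 w.py 0 0
```

```text
t 29.2 tcpH [-126.2    0.3  136.3] F_H [-0.7  0.4  3.2] w 0.005 ydeg 0.11
shift [ 1.414e-01 -1.000e-04  1.262e-01]
```

Contact comes at tip height ≈122 mm, which is flat. One slightly firmer push (~8 N), then retreat upward.

Emit:
send_rows(targets=[0.001,0,0,0,0.0015,0,0,0,0.0015,0,0,0])

```text
t: 29.5
ee_pos: [0.4719, 0.1251, 0.1361]
orientation: [3.7, 90.0, -9.7]
wrist_force: [-5.0, -0.2, 16.9]
width: 0.005
```

Emit:
send_rows(targets=[-0.01,0,0,0,-0.04,0,0,0,-0.08,0,0,0,-0.12,0,0,0,-0.12,0,0,0])

```text
t: 30.0
ee_pos: [0.4754, 0.1256, 0.26]
orientation: [19.8, 89.4, 6.5]
wrist_force: [0.4, -0.6, 0.3]
width: 0.006
```

Emit:
send_rows(targets=[0,0.04,-0.04,0,0,0.08,-0.08,0,0,0.12,-0.12,0,0,0.12,-0.12,0,0,0.12,-0.12,0])

```text
t: 30.5
ee_pos: [0.3809, 0.2714, 0.254]
orientation: [-172.2, 89.9, 174.7]
wrist_force: [0.5, -0.8, 0.6]
width: 0.01
```

```bash
python3 w.py 0 0;  python3 - <<'E'
from h import *
a=[]
for c in ('side','top'):
  s=look(c)
  for n in ['lever_end','hook_seat','keeper','cover','gear','spanner','oil_jar']:
    for r in ctrl.tip_of(c,n)[:1]: print(c,n,np.round(toH(r['at'])*1000,1),round(float(r['score']),2))
  im=s['pixels'][:,:,::-1]
  c0=proj(s,toW(np.array([[-40,0,120]])/1000))[0].astype(int); a.append(cv2.resize(im[c0[1]-60:c0[1]+60,c0[0]-75:c0[0]+75],(500,400),interpolation=cv2.INTER_CUBIC))
cv2.imwrite('pics/p11.png',cv2.resize(np.hstack(a),(800,320)))
E
```

```text
t 30.5 tcpH [-248.3  121.8  254. ] F_H [ 0.7 -0.7  0.6] w 0.01 ydeg -0.11
shift [ 0.2587 -0.1222  0.2484]
side lever_end [-152.6   -2.9  122.7] 0.89
side hook_seat [ 27.2  -2.2 111. ] 0.72
side keeper [ 28.9   3.3 116.5] 0.9
side cover [-47.4  -2.  123.9] 0.66
side gear [-102.9  117.3   88.8] 0.87
side spanner [  77.1 -128.4   91.1] 0.81
side oil_jar [ 54.8 121.9  93.1] 0.77
top lever_end [-152.4    1.6  126. ] 0.87
top hook_seat [ 27.3  -0.4 113.9] 0.58
top keeper [ 27.7   0.2 113.7] 0.97
top cover [-4.9  1.7  4.2] 0.79
top gear [-99.3 116.2  87.1] 0.89
top spanner [  74.7 -127.7   88.6] 0.58
top oil_jar [ 56.9 120.2  88.3] 0.92
```

View pics/p11.png

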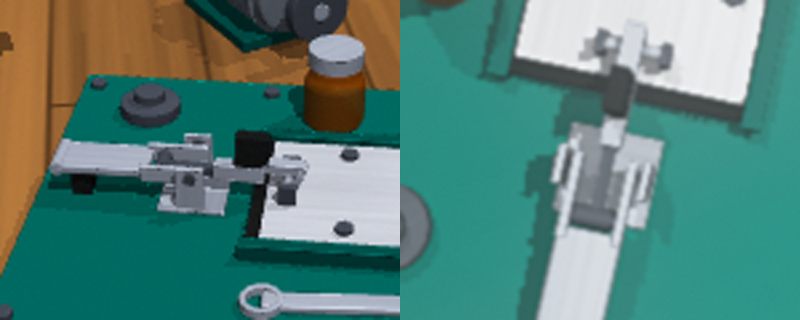

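The lever lies flat on its rest, the claw is over the keeper, and the cover is against its seal with the robot clear. I'm handing in.

```bash
python3 -c "
from station import ctrl
print(ctrl.job_done())"
```

```text
the job is handed in; nothing more can be done
None
```

The cover is latched: the claw is over the keeper bar, the lever is down over centre and flat on its rest, and the job is handed in. It took about 31 s on the robot's clock, and hand-in reports no verdict.

**Hooking:** I gripped the tab, brought the hook down beyond the bar and drew it back until the cover came up firm. The lever was then at about 0.87 rad (limit 0.8). The wrist read about 17 N along the pull, or roughly 10 N on the bar after my estimated lever drag. It stayed hooked, with zero wrist force, once the fingers opened.

**Closing:** I pushed the paddle down with closed fingertips until the lever snapped down. The wrist read 3 N when I first touched the flat paddle. A last confirming push read about 17 N, more than the 8 N I meant but under the 30 N limit.

**Last checks:**
- **Lever:** its end was seen at 123–126 mm height against 122 mm for flat. The finger met the paddle at about 122 mm.
- **Hook and cover:** the hook seat measured within about 6 mm of the bar from the side camera and within 1 mm from the top. The keeper was at x ≈ 28 mm, so the cover is about 2 mm past nominal.
- **Loose things:** the gear, spanner and jar look undisturbed, but I didn't measure where they started.
- **Robot:** it is clear of everything.

**Not confirmed:**
- **Forces on the bar:** the pull while drawing and the final tension (above 8 N) could not be read directly.
- **Closing force:** wrist force stayed near zero while the lever came down, so I never felt the expected stiffening.
- **Detector misreads:** the side camera put the cover's origin at the lever pivot, and the top camera put it at -4.9 mm. I discounted both.

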